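# Set up a banding wheel: lock the brush rest and set the speed

## Robot

A 6-joint arm with a two-finger parallel gripper is mounted at the origin on the work surface. World frame = base frame: x ahead of the robot, y to its left, z up, the work surface at z = 0. Lengths are in m, angles in rad, forces in N, time in s.
With the tool pointing down it reaches from about 0.3 to 0.875 m from the base axis. Payload 6.4 kg.
Tool frame: the origin (TCP) lies between the finger pads, 19 mm behind the fingertips; this is the grasp point; x points along the fingers, y is the direction in which the jaws open and shut, and the axes are right-handed (so a half turn about x gives the same grasp; the last joint's range is limited). The gripper opens to 85 mm and grips with 20 to 120 N. Pads are 22 mm wide; open, the fingers measure 114 mm over their backs; the gripper's body (76 mm by 85 mm) begins 54 mm behind the grasp point. The pads swing forward as they close: fully open they stand 13 mm farther back than shut.
Start: joints at [-1.416, 0.181, 1.607, -0, 1.354, -0.206], TCP at [0.203, -0.538, 0.25] pointing down, gripper open.
Joint ranges: [-2.99, 2.99], [-0.89, 2.07], [0.3, 2.58], [-1.14, 4.28], [0, 2.63], [-3.12, 3.12]. Speed limits (rad/s): [2.57, 2.57, 3.01, 3.14, 3.14, 3.14].

## Interface

Orientations are given as a unit quaternion [w, x, y, z].
In Python, from bench import ctrl gives the robot as it stands.
- The arm moves only by the tool step_arm, never from a script. Its argument "motion" is a list of rows, each a list of 7 numbers: the shift along the tool's x, y, z in mm, then the turn, a rotation vector about the tool's x, y, z in degrees, then the closure in counts, from 0 (fully open) to 255 (shut). In form: [[tx, ty, tz, rx, ry, rz, hand], ...]. A call has 1 to 10 rows; each row is the pose to reach, as a shift and turn from the pose commanded when the call began, along the tool's axes at that moment; what a row does not reach only later rows make up. A row lasts 1/8 s, in which the tool goes at most 62.5 mm and 10.7 degrees, less where a joint would pass 70% of its speed; a pose out of reach is approached as far as the arm can. A call with a gripper value outside its range is refused whole. The fingers move at their own pace and stop on an object; the grip force is fixed at half the most. Time passes only in rows, so rows that repeat a pose let the fingers close. It gives the time, the measured TCP pose, the force and the opening at its end, in the units of the state.
- ctrl.get_obs(): the state, without advancing time (a new reading comes with each control period).
- ctrl.camera(name): name is "scene" or "top" or "wrist"; returns (picture, depth): 400x640x3 uint8, red, green, blue; 400x640 float32, m along the optical axis (not along the pixel's ray), 0 where there is no reading.
- ctrl.camera_info(name): a dict with "fx", "fy", "cx", "cy" (pixels), "T" (4x4, takes a point from camera to world coordinates); the wrist camera has in their place "hand_eye" (4x4, takes a point from camera to tool coordinates, whose origin is the TCP and whose axes are the tool frame's). Camera axes: x right, y down, z forward; pixel columns grow to the right and rows downward; lengths in m; the calibration is good to about 2 mm. The wrist camera is an equidistant fisheye: a pixel r from the principal point sees the ray r / f radians off the axis. A picture is of the moment at which its call begins: read the wrist's pose just before it. camera_info takes no time and is no camera call.
- ctrl.hand_in(): hands the job in, once; it reports no verdict.
The state is a dict: "time_s": time; "q": joint angles; "dq": joint speeds; "joint_efforts": joint torques, N m; "eef_pos": TCP position; "eef_rot": TCP orientation; "wrist_force": force on the tool from outside, world axes, zero at the start; "torque": the same for the moment, N m; "opening": opening from 0.0 (shut) to 1.0 (fully open).
Only numpy, scipy, OpenCV 4.12 (cv2) and the standard library are available. Lean on these libraries where they do the work, as an engineer would, in place of code of your own. Each camera call takes 0.05 s, during which the arm holds its last target. There are 200 camera calls.

## Task

Get the banding wheel ready for painting the plate: slide the brush rest along its rail, away from the robot, until it is up against the far stop, then lock it there by turning the clamp knob on top of it clockwise until it is firm. Then turn the speed dial on the sloping front panel so that its white pointer lines up with the steel marker on the scale, and let go. Leave the marker, the plate on the wheel, and everything else on the table, where it is.

Things in the scene. Friction and masses are not known exactly. Their poses are not given: they have to be found in the camera images.
- wheel: Banding wheel, fixed: grey housing 240 mm wide (y), 110 mm high, x -205 to 140 mm, front (-x) to the robot; above it an aluminium disc 300 mm in diameter, underside at 155 mm, top 167 mm. Origin: on the disc's axis at table height. The disc's edge overhangs the front panel and is in the way of a gripper coming straight down on the dial; along the panel's normal there is room.
- panel (a point): Centre of the face of the sloping front panel, where the dial's axis leaves it: (-164, 0, 73.5) mm in the wheel's frame; it has the wheel's axes. The panel is 100 mm long, 240 mm wide, slopes down towards the robot at 35 degrees to the horizontal (outward normal (-0.574, 0, 0.819) in the wheel's frame); lower edge at x -205 mm, z 45 mm.
- dial (a joint): Angle of the speed dial (rad), grows clockwise as seen facing the panel; hard stops at 0 (pointer at the first tick: 45 degrees to the left of straight down the slope) and 4.71 (last tick, down right). Starts between 0.2 and 0.9; must be turned clockwise by 1.5 to 3.2. About 0.05 N m of friction; stays where it is left.
- dial_grip (a point): On the dial's axis, 26 mm out from the panel's face: where to grip with the TCP (fingertips then 7 mm off the panel). The dial: black round ribbed grip 36 mm in diameter from 6 to 38 mm off the panel, on a 54 mm skirt (2 to 6 mm off), white line on its top, white pointer over the skirt out to 34 mm from the axis. z points out along the axis; x and y turn with the dial.
- pointer_tip (a point): Tip of the dial's white pointer, 34 mm from the axis, 5 mm off the panel.
- marker (a joint): Angle of the steel marker on the scale (rad), with the same zero and direction as joint dial: the pointer meets the marker when the two are equal. It stands between 2.4 and 3.4 and does not move.
- marker_tip (a point): Inner tip of the steel marker, a tab 9 mm wide, 13 mm long, 6 mm proud of the panel on the rim of the round black scale (11 white ticks 27 degrees apart), 34 mm from the dial's axis, 5 mm off the panel. When the dial is set, the pointer's tip is at this point. The marker is stiff (about 25 N would shift it) and is to stay where it is.
- rail: The rest's rail, fixed to the table on the wheel's left (+y) side: an aluminium beam along x, 250 mm long, 40 mm wide, top at 165 mm, on two posts. Origin at table height below the beam's centre line; the beam runs from x -220 to 30 mm in this frame. The far stop is a dark block on the beam from x -24 to 0 mm, 26 mm high.
- rest (a joint): Position of the brush rest along the rail (m), grows away from the robot (the rail's +x): 0 at the near end, 0.110 hard against the far stop. Starts between 0 and 0.06. Slides with about 2.5 N of friction (plus 4 N per m/s) and stays where it is left.
- rest_top (a point): Centre of the top of the rest's carriage, a dark steel block 70 x 56 x 40 mm on the rail, at 207 mm height; x points along the rail to the far stop. A steel rod (12 mm thick, at 199 mm height) reaches 180 mm from it to the right (-y), with a small wooden pad at its end, over the disc and, before the rest is slid back, above the dial.
- clamp (a joint): Angle of the clamp knob (rad), grows as it is turned clockwise seen from above: 0 loose, 1.25 tight, where it comes up hard. Starts between 0 and 0.25. About 0.15 N m of friction; stays where it is left.
- clamp_grip (a point): Centre of the clamp knob's bar, 24 mm above the carriage's top (231 mm above the table), the height to grip with the TCP. The bar is black, 46 mm long (this frame's y), 14 mm thick (x), 26 mm high, with the axis of turning upright through this point; it turns with the knob. At 0 its length lies across the rail.
- plate: Bystander: white plate 180 mm in diameter, 18 mm high, loose in the middle of the wheel's disc. Origin: underside centre.
- ink: Bystander: grey bottle 44 mm in diameter, 85 mm high. Origin: underside centre.
- medium: Bystander: amber glass jar 60 mm in diameter, 120 mm high. Origin: underside centre.
- tin: Bystander: aluminium can 70 mm in diameter, 100 mm high. Origin: underside centre.
- knife: Bystander: painting spatula, 200 mm long, lying flat in front of the wheel.
- brush: Bystander: brush 220 mm long, lying flat.
- tape: Bystander: yellow tape measure, 60 x 60 x 30 mm, in front of the rail. Origin: underside centre.

How it is judged:
On the way, in this order (a step that is already met when the one before it is completed fails the run):
1. the brush rest is up against the far stop (value of joint rest above 0.106 m and value of joint clamp below 1 rad), for 0.1 s.
2. the clamp knob is tight with the rest still at the stop, the dial not yet set (value of joint rest above 0.106 m and value of joint clamp above 1.1 rad and distance between pointer_tip and marker_tip above 0.006 m), for 0.2 s.
At the end, for the whole second after the job is handed in: The brush rest is within 4 mm of the far stop (joint above 0.106), its clamp knob is turned tight (above 1.1 rad), and the dial is at rest with its pointer's tip within 4 mm (about 6.7 degrees) of the marker's tip (value of joint rest above 0.106 m and value of joint clamp above 1.1 rad and distance between pointer_tip and marker_tip below 0.004 m and velocity of joint dial between -0.05 and 0.05 rad/s); the robot touches nothing.
It fails at once if the marker is shifted by more than 3 mm (distance of marker_tip from where it was at the start of the episode above 0.003 m).
It fails at once if the plate on the wheel is shifted by more than 10 mm (distance of plate from where it was at the start of the episode above 0.01 m).
It fails at once if another loose thing on the table is moved by more than 20 mm (distance of any of ink, medium, tin, knife, brush, tape from where it was at the start of the episode above 0.02 m).
It also fails if it takes over 66 s, if anything falls off the work surface, if the arm or the gripper's body presses on something with over 40 N, if the wrist force passes 120 N, or if a joint passes its speed limit or range.

## Working session

There is one attempt and no reset: what is moved stays moved. The work goes in short steps, Python scripts to look and compute and a tool call to move; the robot and the scene stay as the last step left them, time stands still between calls to the robot, and variables do not carry over. Pictures are saved under pics/ and viewed, about 8 in all and at most 12, crops included, and the job is handed in when it is done.

Besides the shell and the picture viewer there is one more tool, called by a JSON object that holds its "api" and its "payload". step_arm: Moves the arm, as the interface text tells. Its arguments: {"type":"object","properties":{"motion":{"type":"array","items":{"type":"array","items":{"type":"number"}}}},"required":["motion"]}

```bash
mkdir -p pics && ls && cat > h.py <<'E'
import numpy as np, cv2
from bench import ctrl
from scipy.spatial.transform import Rotation as R
def save(n,p): cv2.imwrite('pics/'+p+'.png', n[:,:,::-1])
def pt(name,u,v,depth,info=None):
    i=info or ctrl.camera_info(name); z=depth[int(v),int(u)]
    return (i['T']@np.array([(u-i['cx'])/i['fx']*z,(v-i['cy'])/i['fy']*z,z,1]))[:3]
def Rt():
    o=ctrl.get_obs(); q=o['eef_rot']; return np.array(o['eef_pos']),R.from_quat([q[1],q[2],q[3],q[0]])
E
python3 - <<'E'
from h import *
np.set_printoptions(precision=4,suppress=True)
o=ctrl.get_obs();print(o)
for n in['scene','top']:
    p,d=ctrl.camera(n); save(p,n+'0'); np.savez('pics/'+n+'0.npz',p=p,d=d); print(n,ctrl.camera_info(n))
print(ctrl.camera_info('wrist'))
E
```

```text
pics
{'time_s': 0.0, 'q': array([-1.4163,  0.1815,  1.608 , -0.    ,  1.3538, -0.2063]), 'dq': array([ 0.0022, -0.0011,  0.0008,  0.0007,  0.0015,  0.0012]), 'joint_efforts': array([  0.0005, -44.4866, -35.1341,  -0.0004,   0.009 ,  -0.    ]), 'eef_pos': array([ 0.2029, -0.5374,  0.2491]), 'eef_rot': array([ 0.1263,  0.6956,  0.1275, -0.6956]), 'wrist_force': array([-0.317 ,  0.3431,  0.9802]), 'torque': array([ 0.0037, -0.0054,  0.0048]), 'opening': 1.0027665159648678}
scene {'fx': 362.7678549182411, 'fy': 362.7678549182411, 'cx': 317.4883760343749, 'cy': 196.98329526515542, 'T': array([[ 0.8039,  0.3853, -0.4532,  1.0787],
       [ 0.5944, -0.5497,  0.587 , -0.7582],
       [-0.023 , -0.7412, -0.6709,  0.9802],
       [ 0.    ,  0.    ,  0.    ,  1.    ]])}
top {'fx': 459.3679129339131, 'fy': 459.3679129339131, 'cx': 321.68426672026055, 'cy': 198.0862415777719, 'T': array([[-0.0058, -0.9817,  0.1903,  0.2463],
       [-1.    ,  0.007 ,  0.0058, -0.0563],
       [-0.007 , -0.1902, -0.9817,  1.6667],
       [ 0.    ,  0.    ,  0.    ,  1.    ]])}
{'fx': 309.70691628693146, 'fy': 309.70691628693146, 'cx': 323.19930207296795, 'cy': 198.24629476421464, 'hand_eye': array([[ 0.0001, -0.3058,  0.9521, -0.125 ],
       [ 1.    , -0.0004, -0.0003, -0.0003],
       [ 0.0005,  0.9521,  0.3058, -0.0785],
       [ 0.    ,  0.    ,  0.    ,  1.    ]])}
```

View pics/scene0.png

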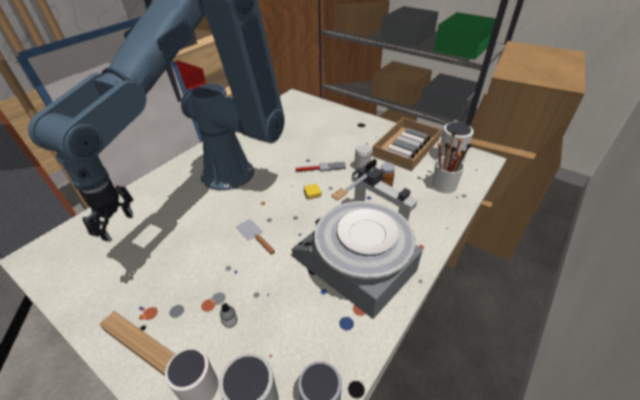

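View pics/top0.png

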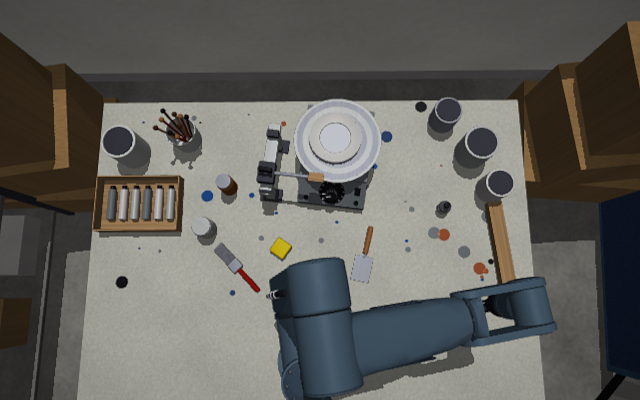

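The scene view shows the wheel near (365,240) and the rest behind it near (380,180). The top view shows the disc at (337,140), the rail at x≈272, the carriage at (268,172) and the dial at (332,192). I'll enlarge the top view and use its depth.

```bash
python3 - <<'E'
from h import *
np.set_printoptions(precision=4,suppress=True)
f=np.load('pics/top0.npz');p,d=f['p'],f['d'];i=ctrl.camera_info('top')
c=p[95:220,245:405]; save(cv2.resize(c,None,fx=5,fy=4.8,interpolation=cv2.INTER_CUBIC)[:600,:800],'topcrop')
v,u=np.mgrid[:400,:640]
P=np.stack([(u-i['cx'])/i['fx']*d,(v-i['cy'])/i['fy']*d,d,np.ones_like(d)],-1)@i['T'].T; P=P[...,:3]
np.save('pics/P.npy',P)
S=P[95:220,245:405].reshape(-1,3)
r=P[120:215,250:295].reshape(-1,3)
# disc circle
s=P[95:190,285:390].reshape(-1,3); s=s[(s[:,2]>.158)&(s[:,2]<.176)]
(cx,cy),rad=cv2.minEnclosingCircle((s[:,:2]*1000).astype(np.float32)); print('disc',cx,cy,rad,np.median(s[:,2]))
for lo,hi in[(.155,.175),(.178,.197),(.2,.214),(.222,.26)]:
    t=r[(r[:,2]>lo)&(r[:,2]<hi)]
    if len(t)>3: print(lo,hi,len(t),cv2.minAreaRect((t[:,:2]*1000).astype(np.float32)),np.median(t[:,2]))
h=P[160:215,300:375].reshape(-1,3)
h=h[(h[:,2]>.1)&(h[:,2]<.115)]; print('housing',h.min(0),h.max(0))
E
```

```text
disc 738.9329833984375 -100.09671783447266 150.9079132080078 0.16750679599255136
0.155 0.175 499 ((671.4573974609375, 102.23173522949219), (98.9809341430664, 250.6417236328125), 81.33953857421875) 0.16409175598250347
0.178 0.197 143 ((659.3564453125, 104.24215698242188), (101.9050064086914, 215.0734100341797), 80.82317352294922) 0.18889687852790216
0.2 0.214 311 ((614.9160766601562, 102.84950256347656), (123.0414047241211, 70.51074981689453), 83.33584594726562) 0.2060408719642297
0.222 0.26 77 ((619.6593627929688, 136.09475708007812), (46.3408317565918, 14.8590669631958), 80.03660583496094) 0.24091430687055726
housing [ 0.5425 -0.2097  0.1   ] [0.6709 0.0286 0.115 ]
```

View pics/topcrop.png

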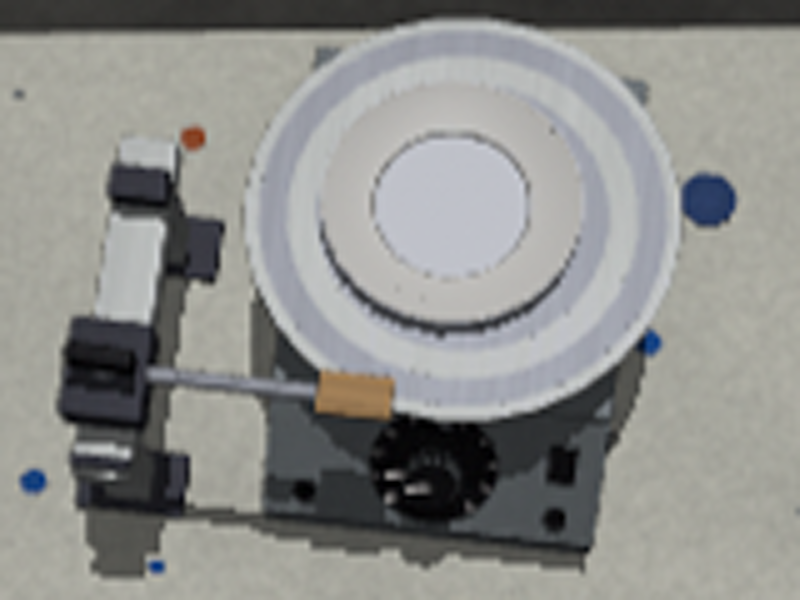

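Top crop: the knob bar is at about (100,355) on the carriage, the rod and pad end at (355,393), the dial centre is at about (435,475), and the pointer points left and slightly down, at about (400,487). Next I'll refine the fits and compute a viewing pose.

```bash
cat >> h.py <<'E'
def frame(xax,yax):
    x=np.array(xax,float);x/=np.linalg.norm(x);y=np.array(yax,float);y-=x*(x@y);y/=np.linalg.norm(y)
    return R.from_matrix(np.stack([x,y,np.cross(x,y)],1))
def rel(pos,rot):
    p,r=Rt(); print('mm',np.round(1000*r.inv().apply(np.array(pos)-p),1),'deg',np.round(np.degrees((r.inv()*rot).as_rotvec()),1))
E
python3 - <<'E'
from h import *
np.set_printoptions(precision=4,suppress=True)
P=np.load('pics/P.npy')
r=P[120:215,250:295].reshape(-1,3)
def fit(n,lo,hi,ymin,rr=r):
    t=rr[(rr[:,2]>lo)&(rr[:,2]<hi)&(rr[:,1]>ymin)]
    print(n,len(t),cv2.minAreaRect((t[:,:2]*1000).astype(np.float32)),t[:,:2].mean(0))
    dd=cv2.fitLine((t[:,:2]*1000).astype(np.float32),cv2.DIST_HUBER,0,.01,.01).ravel(); print(np.degrees(np.arctan(dd[1]/dd[0])),dd)
fit('beam',.158,.169,.07); fit('carr',.202,.211,.09); fit('knob',.234,.26,.09); fit('stop',.186,.196,.08)
p,ro=Rt(); print('axes',ro.as_matrix())
h=P[170:225,290:385].reshape(-1,3)
n=np.array([-.574*np.cos(.12),.574*np.sin(.12),.819]); 
# panel plane ransac-ish
t=h[(h[:,2]>.05)&(h[:,2]<.1)]
for k in range(6):
    c=np.median(t,0) if k==0 else t.mean(0); w=np.linalg.svd(t-c)[2][2]; e=abs((t-c)@w); t=t[e<max(.003,np.percentile(e,80) if k<3 else .003)]
w*=np.sign(w[2]); print('panel n',w,'yaw',np.degrees(np.arctan2(-w[1],-w[0])),len(t),t[:,1].min(),t[:,1].max())
for a in(-8,-8+180):
    a=np.radians(a); print(a); rel([.57,.11,.36],frame([0,0,-1],[np.cos(a),np.sin(a),0]))
E
```

```text
beam 419 ((675.2500610351562, 125.54193878173828), (47.367557525634766, 250.16476440429688), 83.0091323852539) [0.6903 0.1267]
-8.0999155 [  0.99    -0.1409 693.1481 126.6565]
carr 220 ((617.7425537109375, 127.35697174072266), (72.62906646728516, 70.15470886230469), 84.78758239746094) [0.6165 0.1324]
-33.77517 [  0.8312  -0.5559 614.9894 132.7162]
knob 67 ((619.7444458007812, 136.08212280273438), (46.340431213378906, 14.669219970703125), 80.15135192871094) [0.6189 0.1359]
80.12373 [  0.1715   0.9852 618.6562 135.7451]
stop 95 ((674.9968872070312, 116.22746276855469), (69.85649871826172, 188.02059936523438), 81.183837890625) [0.7198 0.1207]
-3.8110442 [  0.9978  -0.0665 730.0971 119.7261]
axes [[-0.0003  0.3531 -0.9356]
 [ 0.0016 -0.9356 -0.3531]
 [-1.     -0.0016 -0.0003]]
panel n [-0.5581  0.0709  0.8267] yaw -7.243876462358591 781 -0.20251925048492084 0.041755644403618
-0.13962634015954636
mm [-109.9 -476.4 -572.1] deg [-61.3  -0.1   0.1]
3.001966313430247
mm [-109.9 -476.4 -572.1] deg [118.7   0.1   0.1]
```

{"api": "step_arm", "payload": {"motion": [[-110, -476, -572, -61.3, 0, 0, 0], [-110, -476, -572, -61.3, 0, 0, 0], [-110, -476, -572, -61.3, 0, 0, 0], [-110, -476, -572, -61.3, 0, 0, 0], [-110, -476, -572, -61.3, 0, 0, 0], [-110, -476, -572, -61.3, 0, 0, 0], [-110, -476, -572, -61.3, 0, 0, 0], [-110, -476, -572, -61.3, 0, 0, 0], [-110, -476, -572, -61.3, 0, 0, 0], [-110, -476, -572, -61.3, 0, 0, 0]]}}

```text
time_s: 1.35
eef_pos: [0.5086, 0.0018, 0.3415]
eef_rot: [-0.464, -0.534, -0.464, 0.534]
wrist_force: [0.7, 0.3, 0.4]
opening: 1.003
```

```bash
python3 - <<'E'
from h import *
a=np.radians(-7.6); rel([.57,.11,.36],frame([0,0,-1],[np.cos(a),np.sin(a),0]))
E
```

```text
mm [ -18.5   45.7 -115.7] deg [-0.4  0.  -0. ]
```

{"api": "step_arm", "payload": {"motion": [[-18, 46, -116, 0, 0, 0, 0], [-18, 46, -116, 0, 0, 0, 0], [-18, 46, -116, 0, 0, 0, 0], [-18, 46, -116, 0, 0, 0, 0]]}}

```text
time_s: 1.85
eef_pos: [0.5693, 0.1083, 0.3585]
eef_rot: [-0.464, -0.533, -0.464, 0.534]
wrist_force: [-0.4, -0.2, -0.6]
opening: 1.0
```

```bash
python3 - <<'E'
from h import *
p,r=Rt(); print(p,r.as_matrix(),ctrl.get_obs()['q'])
im,d=ctrl.camera('wrist'); save(im,'w1'); np.savez('pics/w1.npz',im=im,d=d,p=p,R=r.as_matrix())
E
```

```text
[0.56934717 0.1082572  0.35850619] [[-1.77844164e-03  9.90316140e-01 -1.38819237e-01]
 [-4.83521817e-04 -1.38820292e-01 -9.90317471e-01]
 [-9.99998302e-01 -1.69409970e-03  7.25723247e-04]] [-1.65172316e-02  1.24002578e-01  1.45463102e+00 -5.12838919e-04
  1.56472927e+00  1.22755993e-01]
```

View pics/w1.png

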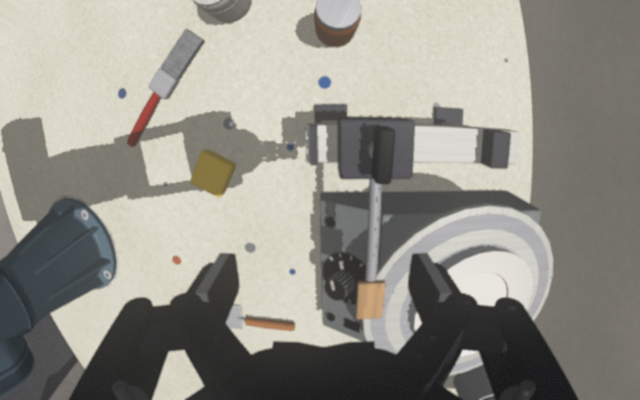

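Wrist view: the knob bar is at (382,153) on the carriage (375,150), the far stop is at (495,148), and the dial is at (343,277) partly under the pad (370,300). I'll measure the knob from the wrist depth as a second view.

```bash
cat >> h.py <<'E'
def wcloud(d,p,Rm):
    i=ctrl.camera_info('wrist'); v,u=np.mgrid[:400,:640]
    a,b=(u-i['cx'])/i['fx'],(v-i['cy'])/i['fy']; th=np.hypot(a,b); s=np.where(th>1e-6,np.tan(np.minimum(th,1.5))/np.maximum(th,1e-6),1)
    C=np.stack([a*s*d,b*s*d,d,np.ones_like(d)],-1)@i['hand_eye'].T
    return C[...,:3]@Rm.T+p
E
python3 - <<'E'
from h import *
np.set_printoptions(precision=4,suppress=True)
f=np.load('pics/w1.npz');P=wcloud(f['d'],f['p'],f['R'])
r=P[100:200,300:530].reshape(-1,3); r=r[r[:,2]>.1]
def fit(n,m):
    t=(r[m]*1000).astype(np.float32); print(n,len(t),cv2.minAreaRect(t[:,:2].copy()),np.median(t,0))
z=r[:,2];print(np.histogram(z,bins=np.arange(.15,.26,.005)))
fit('knob',z>.236); fit('carr',(z>.202)&(z<.211)); fit('beam',(z>.16)&(z<.169)); fit('stop',(z>.187)&(z<.196)&(r[:,0]>.7))
E
```

```text
(array([  36,   37,  401, 3254,  149,  452,   99,  108,  671,   98,  156,
       3395,   19,   22,   34,   54,   88,   59,  574,  368,    0,    0]), array([0.15 , 0.155, 0.16 , 0.165, 0.17 , 0.175, 0.18 , 0.185, 0.19 ,
       0.195, 0.2  , 0.205, 0.21 , 0.215, 0.22 , 0.225, 0.23 , 0.235,
       0.24 , 0.245, 0.25 , 0.255, 0.26 ]))
knob 1075 ((613.605712890625, 156.4281463623047), (34.638214111328125, 82.1246109008789), 25.178478240966797) [621.1915 141.2246 244.833 ]
carr 3517 ((621.9927368164062, 127.59892272949219), (77.17875671386719, 70.33534240722656), 83.36898803710938) [613.9395 139.3924 207.8787]
beam 3642 ((679.2053833007812, 131.03768920898438), (40.75164794921875, 250.55751037597656), 82.83817291259766) [698.8135 131.1423 165.9831]
stop 720 ((761.0211181640625, 120.76571655273438), (40.323055267333984, 25.640411376953125), 82.9987564086914) [759.4037 121.4437 191.8417]
```

```bash
python3 - <<'E'
from h import *
a=np.radians(-9.5); rel([.6205,.1385,.233],frame([0,0,-1],[np.cos(a),np.sin(a),0]))
E
```

```text
mm [125.6  46.6 -37.9] deg [1.4 0.  0.1]
```

{"api": "step_arm", "payload": {"motion": [[50, 46.6, -38, 1.4, 0, 0, 60], [80, 46.6, -38, 1.4, 0, 0, 60], [110, 46.6, -38, 1.4, 0, 0, 60], [125.5, 46.6, -38, 1.4, 0, 0, 60], [125.5, 46.6, -38, 1.4, 0, 0, 255], [125.5, 46.6, -38, 1.4, 0, 0, 255], [125.5, 46.6, -38, 1.4, 0, 0, 255], [125.5, 46.6, -38, 1.4, 0, 0, 255], [125.5, 46.6, -38, 1.4, 0, 0, 255]]}}

```text
time_s: 3.02
eef_pos: [0.6223, 0.1391, 0.2362]
eef_rot: [0.458, 0.54, 0.456, -0.539]
wrist_force: [-0.8, -2.3, 6.2]
opening: 0.149
```

```bash
python3 - <<'E'
from h import *
o=ctrl.get_obs();print(o['eef_pos'],o['wrist_force'],o['torque'],o['opening'])
_,r=Rt();a=np.radians(-7.1);u=np.array([np.cos(a),np.sin(a),0])
print(r.as_matrix()[:,1],r.inv().apply(u))
E
```

```text
[0.62230084 0.13910031 0.23618095] [-0.83015376 -2.26352897  6.18043676] [-0.31948033  0.1181763  -0.10732011] 0.14894964951053913
[ 0.98643687 -0.16410009  0.00366895] [ 0.00367288  0.99915582 -0.04091635]
```

{"api": "step_arm", "payload": {"motion": [[0, 12, -0.5, 0, 0, 0, 255], [0, 24, -1, 0, 0, 0, 255], [0, 36, -1.5, 0, 0, 0, 255], [0, 48, -2, 0, 0, 0, 255], [0, 60, -2.5, 0, 0, 0, 255], [0, 71, -2.9, 0, 0, 0, 255], [0, 80, -3.3, 0, 0, 0, 255], [0, 88, -3.6, 0, 0, 0, 255], [0, 88, -3.6, 0, 0, 0, 255]]}}

```text
time_s: 4.15
eef_pos: [0.7102, 0.1282, 0.2362]
eef_rot: [0.458, 0.541, 0.456, -0.538]
wrist_force: [0.9, -1.3, 4.8]
opening: 0.152
```

{"api": "step_arm", "payload": {"motion": [[0, 3, 0, 0, 0, 0, 255], [0, 5, 0, 0, 0, 0, 255], [0, 7, 0, 0, 0, 0, 255], [0, 8, 0, 0, 0, 0, 255]]}}

```text
time_s: 4.65
eef_pos: [0.7155, 0.1275, 0.2361]
eef_rot: [-0.457, -0.539, -0.458, 0.54]
wrist_force: [-11.4, 0.2, 10.3]
opening: 0.152
```

{"api": "step_arm", "payload": {"motion": [[0, 0, 0, 0, 0, 0, 255], [0, 0, 0, 8, 0, 0, 255], [0, 0, 0, 16, 0, 0, 255], [0, 0, 0, 24, 0, 0, 255], [0, 0, 0, 32, 0, 0, 255], [0, 0, 0, 40, 0, 0, 255], [0, 0, 0, 48, 0, 0, 255], [0, 0, 0, 55, 0, 0, 255], [0, 0, 0, 61, 0, 0, 255], [0, 0, 0, 61, 0, 0, 255]]}}

```text
time_s: 5.9
eef_pos: [0.7165, 0.1266, 0.2361]
eef_rot: [0.12, 0.697, 0.119, -0.697]
wrist_force: [-5.2, -2.2, 7.5]
opening: 0.154
```

```bash
python3 - <<'E'
from h import *
o=ctrl.get_obs();print(o['eef_pos'],o['wrist_force'],o['torque'],o['opening'],o['q'])
_,r=Rt();y=r.as_matrix()[:,1];print('heading',np.degrees(np.arctan2(y[1],y[0])),'knob rad',-(np.arctan2(y[1],y[0])+np.radians(7.1)))
E
```

```text
[0.71648844 0.12655835 0.23613986] [-5.17908581 -2.22816547  7.50216454] [-0.49527816  0.77424486 -0.1132742 ] 0.15354453475847196 [ 1.27455342e-02  5.26269391e-01  1.18353806e+00 -1.29078765e-03
  1.43098287e+00  1.24350397e+00]
heading -70.5070017757602 knob rad 1.1066609498049067
```

{"api": "step_arm", "payload": {"motion": [[0, 0, 0, 5, 0, 0, 255], [0, 0, 0, 9, 0, 0, 255], [0, 0, 0, 12, 0, 0, 255], [0, 0, 0, 12, 0, 0, 255]]}}

```text
time_s: 6.4
eef_pos: [0.7167, 0.1264, 0.2363]
eef_rot: [0.048, 0.706, 0.046, -0.705]
wrist_force: [-4.3, -4.3, 7.5]
opening: 0.155
```

```bash
python3 - <<'E'
from h import *
o=ctrl.get_obs();print(o['eef_pos'],o['wrist_force'],o['torque'],o['opening'],o['q'])
_,r=Rt();y=r.as_matrix()[:,1];print('heading',np.degrees(np.arctan2(y[1],y[0])),'knob rad',-(np.arctan2(y[1],y[0])+np.radians(7.1)))
E
```

```text
[0.71672906 0.12641991 0.23625115] [-4.27908773 -4.27979614  7.45466894] [-0.65891712  0.7866405   0.86843699] 0.15460568980643646 [ 0.01284611  0.52630753  1.18326062 -0.00200992  1.43055988  1.45072249]
heading -82.36830944587227 knob rad 1.3136798222404198
```

Torque rose from −0.11 to +0.87 N·m, so the clamp is firm. Now I'll release and go up.

{"api": "step_arm", "payload": {"motion": [[0, 0, 0, 9, 0, 0, 0], [0, 0, 0, 9, 0, 0, 0], [0, 0, 0, 9, 0, 0, 0], [0, 0, 0, 9, 0, 0, 0], [-30, 0, 0, 9, 0, 0, 0], [-75, 0, 0, 9, 0, 0, 0], [-130, 0, 0, 9, 0, 0, 0]]}}

```text
time_s: 7.28
eef_pos: [0.7159, 0.1272, 0.3637]
eef_rot: [0.008, -0.706, 0.008, 0.708]
wrist_force: [1.3, 0.9, -0.0]
opening: 1.0
```

```bash
cat >> h.py <<'E'
W=np.array([.7389,-.1001,0]); yaw=np.radians(-7.2); RW=R.from_euler('z',yaw)
PC=W+RW.apply([-.164,0,.0735]); N=RW.apply([-.5736,0,.8192])
def dialpose(s,jaw=0,off=(0,0)):
    # jaw: deg clockwise seen facing the panel, 0 = tool y along wheel +y ; off along (wheel y, upslope)
    Y=RW.apply([0,1,0]); U=RW.apply([.8192,0,.5736])
    pos=PC+N*s+Y*off[0]+U*off[1]
    return pos,frame(-N,Y)*R.from_euler('x',jaw,degrees=True)
E
python3 - <<'E'
from h import *
o=ctrl.get_obs();print(o['eef_pos'],o['wrist_force'],o['opening'],o['q'])
print(PC,N);p,r=dialpose(.16);print(p);rel(p,r)
E
```

```text
[0.71593166 0.12720116 0.3637189 ] [ 1.32449056  0.8906352  -0.00629315] 0.9996769061953951 [1.31076533e-02 4.69859018e-01 1.01340648e+00 2.11158449e-05
 1.66121490e+00 1.60764883e+00]
[ 0.57619319 -0.07954535  0.0735    ] [-0.56907699  0.07189114  0.8192    ]
[ 0.48514087 -0.06804277  0.204572  ]
mm [159.8 200.7 225.6] deg [-166.3   -2.7   52.7]
```

{"api": "step_arm", "payload": {"motion": [[0, 196, 226, -107, 0, 0, 80], [0, 196, 226, -107, 0, 0, 80], [0, 196, 226, -107, 0, 0, 80], [0, 196, 226, -107, 0, 0, 80], [0, 196, 226, -107, 0, 0, 80], [0, 196, 226, -107, 0, 0, 80], [0, 196, 226, -107, 0, 0, 80], [0, 196, 226, -107, 0, 0, 80], [0, 196, 226, -107, 0, 0, 80], [0, 196, 226, -107, 0, 0, 80]]}}

```text
time_s: 8.52
eef_pos: [0.4857, -0.0631, 0.3641]
eef_rot: [0.565, 0.426, 0.565, -0.426]
wrist_force: [0.2, 0.1, -1.0]
opening: 0.689
```

```bash
python3 - <<'E'
from h import *
o=ctrl.get_obs();print(o['eef_pos'],o['opening'],o['q'])
p,r=dialpose(.16);rel(p,r)
E
```

```text
[ 0.48566935 -0.06309412  0.36407007] 0.6885152844381087 [-3.72118455e-01 -8.96506600e-02  1.66058338e+00  2.82075174e-05
  1.57027986e+00 -6.51194111e-01]
mm [159.5  -1.9   4.6] deg [-64.6 -30.9  20.4]
```

{"api": "step_arm", "payload": {"motion": [[0, 0, 0, -64.6, -30.9, 20.4, 80], [0, 0, 0, -64.6, -30.9, 20.4, 80], [0, 0, 0, -64.6, -30.9, 20.4, 80], [40, 0, 0, -64.6, -30.9, 20.4, 80], [80, 0, 0, -64.6, -30.9, 20.4, 80], [120, 0, 0, -64.6, -30.9, 20.4, 80], [159, -2, 4, -64.6, -30.9, 20.4, 80], [159, -2, 4, -64.6, -30.9, 20.4, 80], [159, -2, 4, -64.6, -30.9, 20.4, 80]]}}

```text
time_s: 9.65
eef_pos: [0.4838, -0.0674, 0.2036]
eef_rot: [0.885, 0.032, 0.462, -0.059]
wrist_force: [0.5, 0.1, 0.4]
opening: 0.687
```

```bash
python3 - <<'E'
from h import *
o=ctrl.get_obs();print(o['q']); p,r=dialpose(.16);rel(p,r)
p,r=Rt()
im,d=ctrl.camera('wrist'); np.savez('pics/w2.npz',im=im,d=d,p=p,R=r.as_matrix())
c=im; save(cv2.resize(im,(800,500),interpolation=cv2.INTER_CUBIC),'w2')
E
```

```text
[-0.52273958 -0.34590796  2.30919402  0.373193    0.63966477 -2.19857313]
mm [-0.  -0.5  1.8] deg [-0.4 -0.1  0.2]
```

View pics/w2.png

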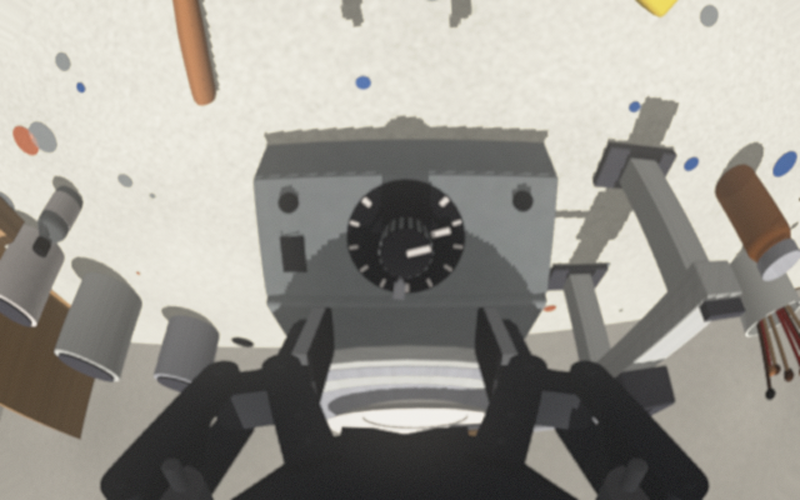

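The wrist view (rotated 180°) shows the round scale at (405,237), the pointer to the right at (440,232), the marker at (400,288) and the first tick at (447,202). Next I'll rectify it onto the panel plane at 5 mm.

```bash
cat >> h.py <<'E'
def rect(npz,off=.005,px=5,half=60):
    f=np.load(npz); i=ctrl.camera_info('wrist'); n=px*half
    b,a=np.mgrid[-n:n,-n:n]/px/1000   # a: image right, b: image down
    X=PC+N*off+a[...,None]*RW.apply([0,-1,0])-b[...,None]*RW.apply([.8192,0,.5736])  # operator view: right=-y, up=upslope
    t=(X-f['p'])@f['R']; H=np.linalg.inv(i['hand_eye']); c=t@H[:3,:3].T+H[:3,3]
    rr=np.hypot(c[...,0],c[...,1]); th=np.arctan2(rr,c[...,2])
    u=i['cx']+i['fx']*th*c[...,0]/rr; v=i['cy']+i['fy']*th*c[...,1]/rr
    return cv2.remap(f['im'],u.astype(np.float32),v.astype(np.float32),cv2.INTER_CUBIC)
E
python3 - <<'E'
from h import *
np.set_printoptions(precision=4,suppress=True)
save(rect('pics/w2.npz'),'rect2')
f=np.load('pics/w2.npz');P=wcloud(f['d'],f['p'],f['R'])
Q=RW.inv().apply((P-PC).reshape(-1,3)); n=Q@[-.5736,0,.8192]; s=Q@[.8192,0,.5736]; y=Q[:,1]
m=(abs(y)<.11)&(s>-.045)&(s<.0)&(abs(n)<.01)&(np.hypot(y,s)>.06); print('panel off',np.median(n[m]),m.sum())
A=np.c_[y[m],s[m],np.ones(m.sum())];print('tilt',np.linalg.lstsq(A,n[m],rcond=None)[0])
m=(abs(n-.038)<.003)&(np.hypot(y,s)<.04);print('top',m.sum(),cv2.minEnclosingCircle((np.c_[y,s][m]*1000).astype(np.float32)),np.median(n[m]))
E
```

```text
panel off -0.001066920764497407 5059
tilt [ 0.001  -0.0044 -0.0009]
top 1291 ((1.3432378768920898, 3.243398904800415), 18.14141845703125) 0.03690549042784133
```

View pics/rect2.png

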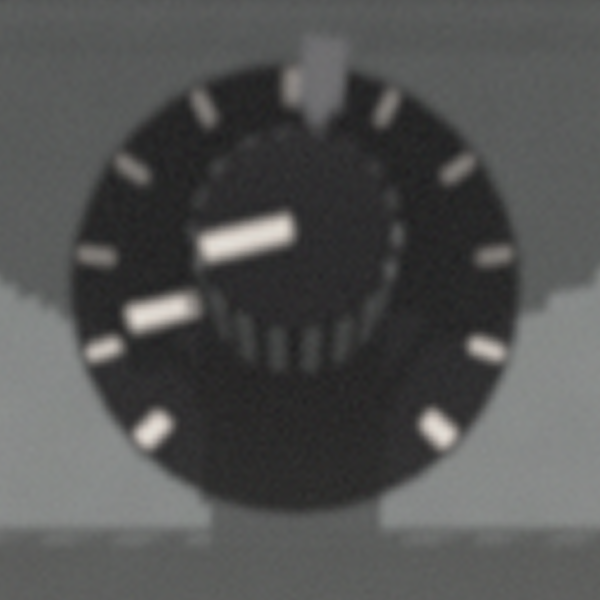

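Rectified view (operator's orientation): the scale centre is (296,286), the pointer tip (126,319) puts the dial at about 34°, and the marker tip (318,133) puts it at about 143°. So the dial must turn clockwise by about 109°. I'll grip with the jaws pre-turned −44° so that no finger passes over the marker.

```bash
python3 - <<'E'
from h import *
p,r=dialpose(.160,-44,(.001,.003)); rel(p,r)
p,r=dialpose(.0275,-44,(.001,.003)); rel(p,r)
E
```

```text
mm [0.6 0.7 3.1] deg [-44.4  -0.1   0.2]
mm [133.1   1.3   3.1] deg [-44.4  -0.1   0.2]
```

{"api": "step_arm", "payload": {"motion": [[0, 1, 3, -10, 0, 0, 80], [0, 1, 3, -20, 0, 0, 80], [0, 1, 3, -30, 0, 0, 80], [30, 1, 3, -40, 0, 0, 80], [60, 1, 3, -44, 0, 0, 80], [85, 1, 3, -44, 0, 0, 80], [85, 1, 3, -44, 0, 0, 80]]}}

```text
time_s: 10.58
eef_pos: [0.5364, -0.0729, 0.1365]
eef_rot: [0.832, -0.302, 0.45, 0.119]
wrist_force: [0.4, 0.8, 0.1]
opening: 0.687
```

```bash
python3 - <<'E'
from h import *
o=ctrl.get_obs();print(o['q'],o['wrist_force'],o['opening']);p,r=dialpose(.0275,-44,(.001,.003)); rel(p,r)
p,r=Rt()
im,d=ctrl.camera('wrist'); np.savez('pics/w3.npz',im=im,d=d,p=p,R=r.as_matrix())
P=wcloud(d,p,r.as_matrix())
Q=RW.inv().apply((P-PC).reshape(-1,3)); n=Q@[-.5736,0,.8192]; s=Q@[.8192,0,.5736]; y=Q[:,1]
m=(abs(n-.037)<.003)&(np.hypot(y,s)<.04);print('top',m.sum(),cv2.minEnclosingCircle((np.c_[y,s][m]*1000).astype(np.float32)),np.median(n[m]))
save(rect('pics/w3.npz'),'rect3')
E
```

```text
[-0.46163839 -0.04297074  2.23371682  0.48528994  0.41033666 -3.06140369] [0.43158929 0.78897298 0.06806657] 0.6867844121635962
mm [47.2 -0.3 -0.4] deg [-0.4 -0.2  0.1]
top 2692 ((0.865135908126831, 3.395331621170044), 18.805234909057617) 0.036818875531657726
```

View pics/rect3.png

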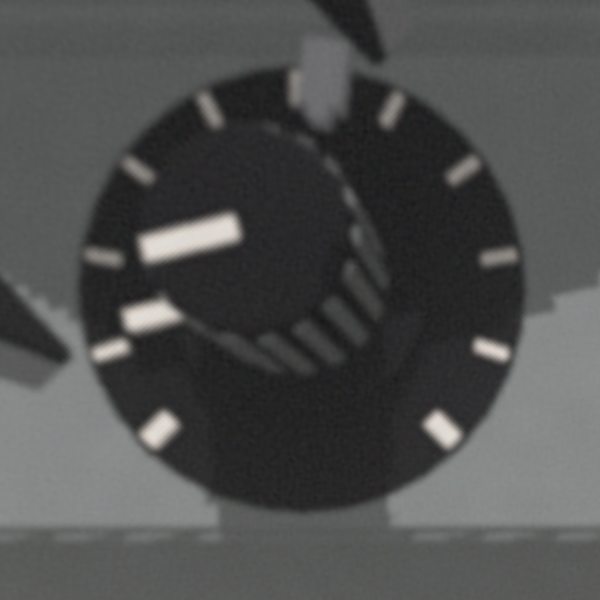

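The scale is centred at (303,286), the pointer is at (125,319) and the marker tip is at (322,132), which agrees with before. But q6 (−3.06) is too close to its limit, so I'll use the equivalent grasp half a turn away (jaw +128°).

{"api": "step_arm", "payload": {"motion": [[-15, 0, 0, 10, 0, 0, 80], [-30, 0, 0, 20, 0, 0, 80], [-30, 0, 0, 30, 0, 0, 80], [-30, 0, 0, 40, 0, 0, 80], [-30, 0, 0, 50, 0, 0, 80], [-30, 0, 0, 60, 0, 0, 80], [-30, 0, 0, 70, 0, 0, 80], [-30, 0, 0, 80, 0, 0, 80], [-30, 0, 0, 90, 0, 0, 80], [-30, 0, 0, 100, 0, 0, 80]]}}

```text
time_s: 11.88
eef_pos: [0.5193, -0.0712, 0.1638]
eef_rot: [0.767, 0.445, 0.377, -0.269]
wrist_force: [-0.6, 0.3, -0.3]
opening: 0.687
```

{"api": "step_arm", "payload": {"motion": [[0, 0, 0, 10, 0, 0, 80], [0, 0, 0, 20, 0, 0, 80], [0, 0, 0, 30, 0, 0, 80], [0, 0, 0, 40, 0, 0, 80], [0, 0, 0, 50, 0, 0, 80], [0, 0, 0, 60, 0, 0, 80], [0, 0, 0, 70, 0, 0, 80], [0, 0, 0, 72, 0, 0, 80]]}}

```text
time_s: 12.88
eef_pos: [0.5192, -0.0712, 0.1634]
eef_rot: [0.361, 0.809, 0.148, -0.439]
wrist_force: [0.4, 0.2, -0.1]
opening: 0.69
```

```bash
python3 - <<'E'
from h import *
o=ctrl.get_obs();print(o['q'],o['wrist_force'],o['opening']);p,r=dialpose(.0275,128,(.0005,.003)); rel(p,r)
E
```

```text
[-0.47949562 -0.1526556   2.26299599  0.43229344  0.48456298 -0.01131575] [ 0.40367375  0.21004248 -0.09802531] 0.6898947527487028
mm [79.2 -1.1  1.3] deg [-0.3  0.1 -0.3]
```

{"api": "step_arm", "payload": {"motion": [[20, -1, 1, 0, 0, 0, 80], [40, -1, 1, 0, 0, 0, 80], [58, -1, 1, 0, 0, 0, 80], [70, -1, 1, 0, 0, 0, 80], [79, -1, 1, 0, 0, 0, 80], [79, -1, 1, 0, 0, 0, 80]]}}

```text
time_s: 13.62
eef_pos: [0.5627, -0.077, 0.0962]
eef_rot: [0.361, 0.809, 0.149, -0.44]
wrist_force: [-1.3, -1.4, 1.4]
opening: 0.685
```

```bash
python3 - <<'E'
from h import *
o=ctrl.get_obs();print(o['q'],o['wrist_force'],o['torque'],o['opening']);p,r=dialpose(.0275,128,(.0005,.003)); rel(p,r)
E
```

```text
[-0.43991923  0.11677728  2.18334658  0.6145829   0.30616215 -0.1837955 ] [-1.30250003 -1.42573768  1.42453489] [0.00885402 0.28646811 0.05414385] 0.6854170070660551
mm [-1.1  1.2 -0.5] deg [-0.3  0.2 -0.1]
```

{"api": "step_arm", "payload": {"motion": [[-1, 0.5, 0, 0, 0, 0, 150], [-1, 0.5, 0, 0, 0, 0, 255], [-1, 0.5, 0, 0, 0, 0, 255], [-1, 0.5, 0, 0, 0, 0, 255], [-1, 0.5, 0, 0, 0, 0, 255]]}}

```text
time_s: 14.25
eef_pos: [0.5622, -0.0774, 0.0981]
eef_rot: [0.361, 0.809, 0.149, -0.439]
wrist_force: [-6.4, 0.6, 7.5]
opening: 0.402
```

```bash
python3 - <<'E'
from h import *
o=ctrl.get_obs();print(o['q'],o['wrist_force'],o['torque'],o['opening']);p,r=dialpose(.0275,128,(.0005,.003)); rel(p,r)
E
```

```text
[-0.44126773  0.11105187  2.18471424  0.61055646  0.30899713 -0.17983559] [-6.39535759  0.64562636  7.48228737] [ 0.02751345  0.51465056 -0.018993  ] 0.40153320095953676
mm [ 0.7  0.3 -0.4] deg [-0.3  0.1 -0.2]
```

{"api": "step_arm", "payload": {"motion": [[0, 0, 0, 9, 0, 0, 255], [0, 0, 0, 18, 0, 0, 255], [0, 0, 0, 27, 0, 0, 255], [0, 0, 0, 36, 0, 0, 255], [0, 0, 0, 45, 0, 0, 255], [0, 0, 0, 54, 0, 0, 255], [0, 0, 0, 63, 0, 0, 255], [0, 0, 0, 72, 0, 0, 255], [0, 0, 0, 81, 0, 0, 255], [0, 0, 0, 81, 0, 0, 255]]}}

```text
time_s: 15.5
eef_pos: [0.5622, -0.0766, 0.098]
eef_rot: [-0.252, 0.849, -0.172, -0.431]
wrist_force: [-5.5, 4.0, 8.2]
opening: 0.405
```

```bash
python3 - <<'E'
from h import *
o=ctrl.get_obs();print(o['q'],o['wrist_force'],o['torque'],o['opening']);p,r=dialpose(.0275,128,(.0005,.003)); rel(p,r)
E
```

```text
[-0.44045046  0.11100023  2.18473072  0.61105437  0.31011802  1.23562091] [-5.47212678  3.98186893  8.15221884] [0.52749635 0.31202674 0.318339  ] 0.40474461087239316
mm [ 0.8  0.2 -0.8] deg [-81.4  -0.   -0.2]
```

{"api": "step_arm", "payload": {"motion": [[0, 0, 0, 9, 0, 0, 255], [0, 0, 0, 18, 0, 0, 255], [0, 0, 0, 24, 0, 0, 255], [0, 0, 0, 27.7, 0, 0, 255], [0, 0, 0, 27.7, 0, 0, 255], [0, 0, 0, 27.7, 0, 0, 80], [0, 0, 0, 27.7, 0, 0, 80], [0, 0, 0, 27.7, 0, 0, 80]]}}

```text
time_s: 16.5
eef_pos: [0.5622, -0.0775, 0.0972]
eef_rot: [-0.447, 0.764, -0.271, -0.377]
wrist_force: [0.6, 0.1, -0.3]
opening: 0.689
```

{"api": "step_arm", "payload": {"motion": [[-20, 0, 0, 0, 0, 0, 80], [-50, 0, 0, 0, 0, 0, 80], [-90, 0, 0, -10, 0, 0, 80], [-130, 0, 0, -20, 0, 0, 80], [-130, 0, 0, -30, 0, 0, 80], [-130, 0, 0, -40, 0, 0, 80], [-130, 0, 0, -50, 0, 0, 80], [-130, 0, 0, -60, 0, 0, 80], [-130, 0, 0, -70, 0, 0, 80], [-130, 0, 0, -80, 0, 0, 80]]}}

```text
time_s: 17.75
eef_pos: [0.4881, -0.0675, 0.2035]
eef_rot: [0.151, 0.873, 0.037, -0.463]
wrist_force: [-0.3, 1.4, -0.1]
opening: 0.685
```

{"api": "step_arm", "payload": {"motion": [[0, 0, 0, -10, 0, 0, 80], [0, 0, 0, -20, 0, 0, 80], [0, 0, 0, -30, 0, 0, 80], [0, 0, 0, -40, 0, 0, 80], [0, 0, 0, -50, 0, 0, 80], [0, 0, 0, -60, 0, 0, 80], [0, 0, 0, -70, 0, 0, 80], [0, 0, 0, -80, 0, 0, 80], [0, 0, 0, -90, 0, 0, 80], [0, 0, 0, -100, 0, 0, 80]]}}

```text
time_s: 19.0
eef_pos: [0.4881, -0.0675, 0.2034]
eef_rot: [0.766, 0.445, 0.378, -0.27]
wrist_force: [0.8, 0.7, -0.0]
opening: 0.687
```

{"api": "step_arm", "payload": {"motion": [[0, 0, 0, -10, 0, 0, 80], [0, 0, 0, -20, 0, 0, 80], [0, 0, 0, -30, 0, 0, 80], [0, 0, 0, -40, 0, 0, 80], [0, 0, 0, -50, 0, 0, 80], [0, 0, 0, -57, 0, 0, 80], [0, 0, 0, -57, 0, 0, 80]]}}

```text
time_s: 19.88
eef_pos: [0.4881, -0.0675, 0.2034]
eef_rot: [0.885, 0.029, 0.461, -0.058]
wrist_force: [-0.1, -0.6, -0.2]
opening: 0.685
```

```bash
python3 - <<'E'
from h import *
o=ctrl.get_obs();print(o['time_s'],o['q'],o['wrist_force'],o['opening'])
p,r=Rt()
im,d=ctrl.camera('wrist'); np.savez('pics/w4.npz',im=im,d=d,p=p,R=r.as_matrix())
save(np.hstack([rect('pics/w4.npz')[::1,100:500],cv2.resize(im[100:300,220:420],(400,600))]),'rect4')
t,dd=ctrl.camera('top'); np.savez('pics/top4.npz',p=t,d=dd); save(cv2.resize(t[95:220,245:405],(800,600),interpolation=cv2.INTER_CUBIC),'top4')
E
```

```text
19.875 [-0.51611207 -0.33233952  2.30127593  0.37267012  0.63006324 -2.19920133] [-0.14941103 -0.5674326  -0.21117306] 0.6850580140880608
```

View pics/rect4.png

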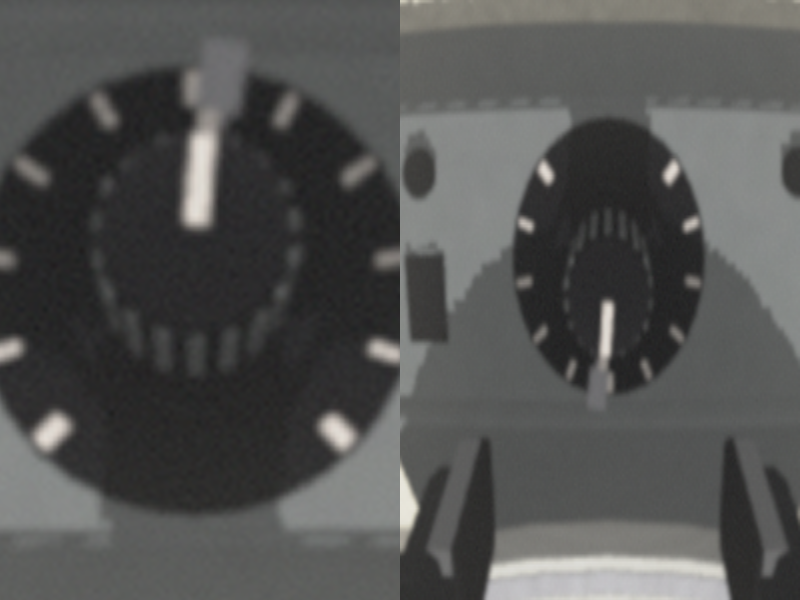

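View pics/top4.png

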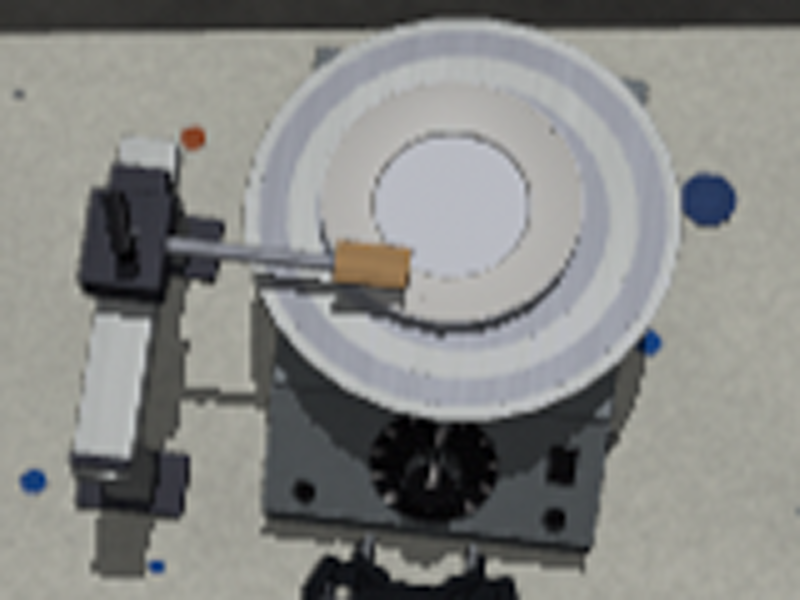

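Top view: the carriage (125,243) sits against the stop at (140,180), the knob is turned nearly along the rail, and the plate hasn't moved. The dial line points almost at the marker, about 3–4° short, and the grip hides the pointer. I'll look from above along the normal.

{"api": "step_arm", "payload": {"motion": [[0, 0, 20, 0, 0, 0, 80], [0, 0, 50, 0, 0, 0, 80], [10, 0, 84, 0, 0, 0, 80], [20, 0, 84, 0, 0, 0, 80], [20, 0, 84, 0, 0, 0, 80]]}}

```text
time_s: 20.6
eef_pos: [0.5667, -0.0771, 0.2332]
eef_rot: [0.884, 0.03, 0.462, -0.057]
wrist_force: [0.0, 0.1, 0.0]
opening: 0.685
```

```bash
python3 - <<'E'
from h import *
p,r=Rt();print(ctrl.get_obs()['q'])
im,d=ctrl.camera('wrist'); np.savez('pics/w5.npz',im=im,d=d,p=p,R=r.as_matrix())
ims=np.hstack([rect('pics/w5.npz',px=8,half=40)[:600,120:520],rect('pics/w5.npz',off=.038,px=8,half=40)[:600,120:520]]); save(cv2.convertScaleAbs(ims,alpha=1.7),'rect5')
E
```

```text
[-0.43558748 -0.14920283  2.09281548  0.29386262  0.63330511 -2.06468641]
```

View pics/rect5.png

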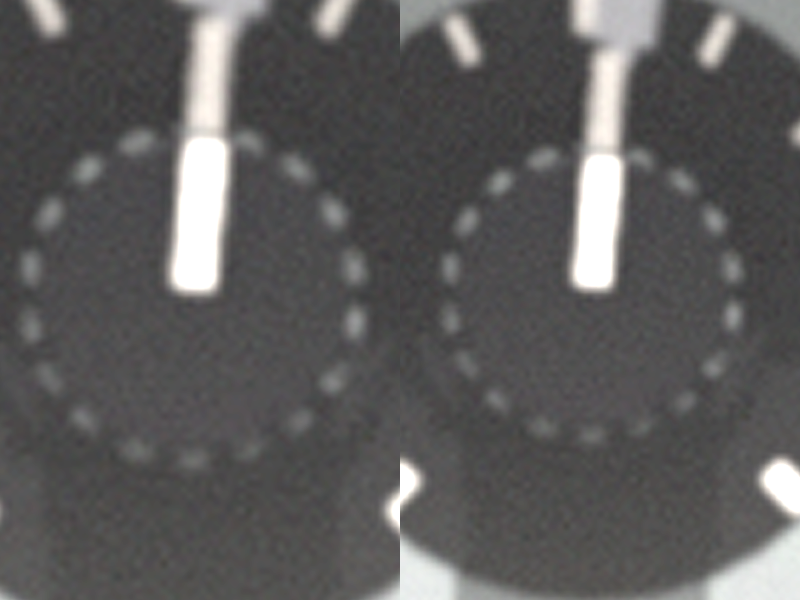

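Pointer tip is at (212,20) in the left panel, and the marker tab is slightly to its right, about 2–4° further on. I'll take one numeric polar check before deciding.

```bash
python3 - <<'E'
from h import *
a=rect('pics/w5.npz',px=8,half=60); 
# scale circle centre at panel level (1-2 mm), dial geometry at 5 mm
c2=rect('pics/w5.npz',off=.001,px=8,half=60)
g=cv2.GaussianBlur(cv2.cvtColor(c2,cv2.COLOR_RGB2GRAY),(0,0),2)
best=max(((sum((lambda r:np.mean([float(g[int(cy+(r)*np.sin(t)),int(cx+(r)*np.cos(t))]) for t in np.linspace(0,2*np.pi,90)]))(R0+k)*(1 if k>0 else -1) for k in(-10,10)),cx,cy,R0) for cx in range(450,511,3) for cy in range(430,500,3) for R0 in range(345,381,4)))
print(best)
_,cx,cy,_=best
G=cv2.cvtColor(a,cv2.COLOR_RGB2GRAY)
deg=np.arange(-20,25,1.5);print('deg',deg.astype(int))
for r in range(20,48,2):
    t=np.radians(deg);print(r,[int(G[int(cy-8*r*np.cos(x)),int(cx+8*r*np.sin(x))]) if cy-8*r*np.cos(x)>=0 else -1 for x in t])
save(a[0:400,280:680],'rect5b')
E
```

```text
(np.float64(39.64444444444444), 471, 451, 365)
deg [-20 -18 -17 -15 -14 -12 -11  -9  -8  -6  -5  -3  -2   0   1   2   4   5
   7   8  10  11  13  14  16  17  19  20  22  23]
20 [77, 79, 77, 71, 61, 51, 43, 40, 42, 51, 60, 75, 92, 105, 118, 123, 129, 130, 129, 125, 114, 100, 79, 65, 66, 72, 77, 78, 76, 74]
22 [41, 42, 39, 36, 37, 39, 38, 38, 37, 35, 36, 53, 74, 105, 132, 141, 145, 147, 144, 135, 116, 82, 58, 45, 42, 41, 40, 43, 42, 41]
24 [41, 38, 37, 38, 38, 36, 37, 41, 37, 34, 35, 45, 65, 93, 120, 136, 142, 144, 141, 127, 101, 73, 49, 38, 39, 39, 37, 34, 37, 38]
26 [34, 34, 35, 37, 38, 35, 38, 41, 37, 35, 38, 40, 57, 89, 114, 133, 141, 145, 139, 120, 85, 58, 45, 38, 36, 38, 38, 38, 35, 36]
28 [39, 40, 40, 40, 40, 42, 38, 38, 41, 40, 37, 35, 51, 78, 105, 130, 142, 144, 138, 111, 87, 57, 39, 37, 38, 40, 38, 39, 36, 37]
30 [38, 40, 38, 39, 40, 38, 39, 39, 38, 39, 40, 39, 41, 61, 100, 130, 145, 146, 135, 110, 79, 53, 40, 40, 37, 37, 41, 37, 36, 39]
32 [38, 37, 39, 40, 39, 39, 39, 38, 39, 35, 38, 39, 42, 61, 99, 131, 146, 148, 135, 114, 85, 53, 41, 38, 39, 43, 40, 38, 38, 40]
34 [38, 39,
[... 213 characters left out ...]
5, 94, 72, 52, 40, 39, 41, 39, 45]
38 [37, 38, 41, 41, 42, 40, 41, 41, 41, 38, 51, 91, 126, 132, 125, 115, 111, 112, 113, 114, 113, 110, 102, 75, 51, 38, 38, 39, 38, 57]
40 [42, 42, 39, 39, 40, 40, 42, 38, 37, 39, 49, 87, 128, 139, 131, 117, 111, 111, 111, 112, 112, 110, 99, 70, 46, 39, 40, 41, 39, 46]
42 [40, 40, 39, 42, 41, 40, 41, 42, 40, 41, 45, 80, 127, 142, 132, 119, 110, 111, 113, 113, 114, 111, 96, 65, 45, 41, 40, 40, 40, 41]
44 [52, 53, 55, 54, 53, 51, 52, 55, 56, 51, 58, 65, 82, 94, 97, 106, 111, 114, 113, 115, 111, 110, 95, 63, 52, 55, 49, 52, 48, 51]
46 [88, 88, 88, 87, 88, 86, 88, 87, 89, 89, 87, 85, 85, 85, 92, 107, 110, 113, 113, 112, 110, 111, 100, 91, 87, 89, 88, 87, 89, 89]
```

View pics/rect5b.png

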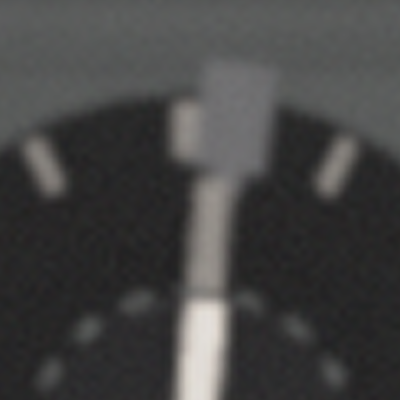

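The polar check puts the pointer at 5.0° and the marker at about 7.7° (up to 8.6° read by eye), so the error is about 1.6–2.2 mm against the 4 mm limit. I'll check the rest and knob numerically before handing in.

```bash
python3 - <<'E'
from h import *
f=np.load('pics/top4.npz');d=f['d'];i=ctrl.camera_info('top');v,u=np.mgrid[:400,:640]
P=(np.stack([(u-i['cx'])/i['fx']*d,(v-i['cy'])/i['fy']*d,d,np.ones_like(d)],-1)@i['T'].T)[...,:3]
r=P[120:215,250:282].reshape(-1,3)
t=(r[r[:,2]>.234]*1000).astype(np.float32)[:,:2].copy(); print('knob',cv2.minAreaRect(t),'moved from (619.7,136.1)')
f0=np.load('pics/top0.npz')['p'].astype(int); df=abs(f0-f['p']).sum(2)>90
n,l,s,c=cv2.connectedComponentsWithStats(df.astype(np.uint8)); print([(x[:5].tolist()) for x in s[1:] if x[4]>25])
E
```

```text
knob ((487.3921813964844, 41.940216064453125), (520.4386596679688, 18.399654388427734), 20.148666381835938) moved from (619.7,136.1)
[[256, 134, 72, 55, 1233], [275, 165, 49, 22, 290], [309, 193, 13, 11, 43], [281, 200, 17, 6, 57], [130, 207, 425, 193, 28409], [302, 320, 7, 10, 35]]
```

```bash
python3 - <<'E'
from h import *
f=np.load('pics/top4.npz');d=f['d'];i=ctrl.camera_info('top');v,u=np.mgrid[:400,:640]
P=(np.stack([(u-i['cx'])/i['fx']*d,(v-i['cy'])/i['fy']*d,d,np.ones_like(d)],-1)@i['T'].T)[...,:3]
r=P[120:165,250:290].reshape(-1,3)
t=(r[(r[:,2]>.236)&(r[:,2]<.26)]*1000).astype(np.float32)[:,:2].copy(); m=cv2.minAreaRect(t);print('knob',m,'travel',np.hypot(m[0][0]-619.7,m[0][1]-136.1))
print(ctrl.get_obs()['wrist_force'])
E
```

```text
knob ((710.838134765625, 124.53702545166016), (45.45359802246094, 13.103068351745605), 11.162782669067383) travel 91.8687214941123
[-0.03215416  0.21186163  0.07017499]
```

```bash
python3 -c "
from bench import ctrl
print(ctrl.hand_in())"
```

```text
the job is handed in; nothing more can be done
None
```

The brush rest is against the far stop and clamped, the dial is set close to the marker, and the job is handed in at about 21 s of the 66 s allowed. No verdict was given.

- **Brush rest:** I gripped the knob and slid the rest about 94 mm, until the wrist force rose to 11 N against the stop. The gripper's travel matches the 94.6 mm I had measured to the stop. The top camera gave 92 mm, about 3 mm less. I put that down to camera error, because the stop was clearly felt.
- **Clamp knob:** I turned it clockwise until the torque jumped to about 0.9 N·m. The last top view shows the bar 71.7° from across the rail, which is 1.25 rad (tight).
- **Dial:** I turned it about 109° by the gripper and let go. It moved about 105°, so the pointer sits about 3° short of the marker. That puts the tips roughly 1.6–2.4 mm apart, against the 4 mm limit. I left it there rather than grip it again.
- **Everything else:** Wrist force was near zero at hand-in. The last views show the plate and marker where they were. I did not measure the loose things on the table one by one, and the arm hid some of them in the last top picture.

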